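# Line up turned drawer knobs by size on the finishing rack

## Task

Line the four turned wooden knobs up on the finishing rack in order of size, the largest on the cork spot next to the red end block and the smallest at the other end, each standing upright in the middle of its own spot. Set them down rather than drop them, let go of them all, and leave the sanding block, wax tin and try square where they lie.

Things in the scene. Friction and masses are not known exactly. Their poses are not given: they have to be found in the camera images.
- knob_xl: The largest of four turned reddish-brown cherry-wood drawer knobs of one shape: 60 mm across its head, 50 mm tall, standing upright and loose on the bench. Round about its z axis (up); origin at the centre of its underside. The head is a straight-sided round band 60 mm wide from 25 to 40 mm above the underside (grip it there); below it is a narrower waist and a flat foot 43 mm across.
- knob_l: The second largest of four turned reddish-brown cherry-wood drawer knobs of one shape: 50 mm across its head, 44 mm tall, standing upright and loose on the bench. Round about its z axis (up); origin at the centre of its underside. The head is a straight-sided round band 50 mm wide from 22 to 35 mm above the underside (grip it there); below it is a narrower waist and a flat foot 36 mm across.
- knob_m: The second smallest of four turned reddish-brown cherry-wood drawer knobs of one shape: 40 mm across its head, 38 mm tall, standing upright and loose on the bench. Round about its z axis (up); origin at the centre of its underside. The head is a straight-sided round band 40 mm wide from 19 to 30 mm above the underside (grip it there); below it is a narrower waist and a flat foot 29 mm across.
- knob_s: The smallest of four turned reddish-brown cherry-wood drawer knobs of one shape: 30 mm across its head, 32 mm tall, standing upright and loose on the bench. Round about its z axis (up); origin at the centre of its underside. The head is a straight-sided round band 30 mm wide from 16 to 26 mm above the underside (grip it there); below it is a narrower waist and a flat foot 22 mm across.
- rack: Finishing rack, fixed: a flat white-painted board 90 mm (its x) by 400 mm (its y) by 18 mm thick, lying on the bench. Origin at the centre of its underside, z up. On its flat top (18 mm above the origin) are four cork-coloured round spots, 62 mm across, flush with it, in a row along its y axis at x = 0, y = -120, -40, +40 and +120 mm. The row lies roughly along the world's y, turned by up to about 13 degrees.
- red_stop: Red end block fixed on top of the rack near one end of the row: 70 mm across the rack (its x), 20 mm along it (its y), 25 mm tall. Origin at the centre of its underside, on the rack's middle line at rack y = +185 or -185 mm (either end, it differs from start to start); the spots lie 65, 145, 225 and 305 mm from it.
- plain_stop: Dark brown wooden end block of the same size, fixed in the same way at the other end of the rack.
- sanding_block: Bystander: loose cork sanding block with a grey top, 60 x 100 mm (its x, y), 36 mm tall, on the bench. Origin at the centre of its underside.
- wax_tin: Bystander: loose round aluminium tin with a yellow lid, 75 mm across, 42 mm tall, on the bench. Origin at the centre of its underside.
- try_square: Bystander: loose try square lying flat on the bench beyond the rack: dark wooden stock 22 x 120 mm (its x, y) 18 mm thick, with a steel blade 35 mm wide reaching 141 mm from the origin along its +x. Origin under the centre of the stock.
Mind the look-alikes: they are no part of the job. What is shaped like the knob_xl but pink or turquoise is not meant. Leave any turquoise look-alike of the knob_m alone.

How it is judged:
At the end, for the whole second after the job is handed in: From the red end block: largest, second largest, second smallest, smallest knob, each upright (7 degrees) on the rack, released, at rest, within 12 mm along and across the row of its spot's middle. Sanding block, tin and square within 20 mm of where they lay (horizontal distance between knob_xl and red_stop between 0.053 and 0.078 m and x of knob_xl in the frame of rack between -0.012 and 0.012 m and z of knob_xl in the frame of rack between 0.014 and 0.023 m and angle between each of knob_xl, knob_l, knob_m, knob_s's own z axis and vertical below 0.12 rad and linear speed of each of knob_xl, knob_l, knob_m, knob_s below 0.02 m/s and contact force between each of knob_xl, knob_l, knob_m, knob_s and the fingers below 0.05 N and horizontal distance between knob_l and red_stop between 0.133 and 0.158 m and x of knob_l in the frame of rack between -0.012 and 0.012 m and z of knob_l in the frame of rack between 0.014 and 0.023 m and horizontal distance between knob_m and red_stop between 0.213 and 0.238 m and x of knob_m in the frame of rack between -0.012 and 0.012 m and z of knob_m in the frame of rack between 0.014 and 0.023 m and horizontal distance between knob_s and red_stop between 0.293 and 0.318 m and x of knob_s in the frame of rack between -0.012 and 0.012 m and z of knob_s in the frame of rack between 0.014 and 0.023 m and distance of each of sanding_block, wax_tin, try_square from where it was at the start of the episode below 0.02 m); the robot touches nothing.
It fails at once if a knob is dropped or thrown: it moves faster than 0.7 m/s (a fall of over 25 mm) with no finger on it ((contact force between knob_xl and the fingers below 0.02 N and linear speed of knob_xl above 0.7 m/s) or (contact force between knob_l and the fingers below 0.02 N and linear speed of knob_l above 0.7 m/s) or (contact force between knob_m and the fingers below 0.02 N and linear speed of knob_m above 0.7 m/s) or (contact force between knob_s and the fingers below 0.02 N and linear speed of knob_s above 0.7 m/s)).
It fails at once if the sanding block is pushed more than 20 mm from where it lay (distance of sanding_block from where it was at the start of the episode above 0.02 m).
It fails at once if the wax tin is pushed more than 20 mm from where it lay (distance of wax_tin from where it was at the start of the episode above 0.02 m).
It fails at once if the try square is pushed more than 20 mm from where it lay (distance of try_square from where it was at the start of the episode above 0.02 m).
It also fails if it takes over 86 s, if anything falls off the work surface, if the arm or the gripper's body presses on something with over 40 N, if the wrist force passes 120 N, or if a joint passes its speed limit or range.

## Robot

A 6-joint arm with a two-finger parallel gripper is mounted at the origin on the work surface. World frame = base frame: x ahead of the robot, y to its left, z up, the work surface at z = 0. Lengths are in m, angles in rad, forces in N, time in s.
With the tool pointing down it reaches from about 0.4 to 0.925 m from the base axis. Payload 3.4 kg.
Tool frame: the origin (TCP) lies on the centre line of the jaws, within the pads' length; the fingertips stand 8 mm ahead of it and the grasp point (between the pads) lies 11 mm behind it; z points along the fingers, y is the line along which they close (so a half turn about z gives the same grasp; the last joint's range is limited). The gripper opens to 85 mm and grips with 20 to 120 N. Pads are 22 mm wide; open, the fingers measure 114 mm over their backs; the gripper's body (76 mm by 85 mm) begins 54 mm behind the grasp point. The pads swing forward as they close: fully open they stand 13 mm farther back than shut.
Start: joints at [1.268, 0.307, 1.506, -0, 1.328, -0.073], TCP at [0.13, 0.56, 0.215] pointing down, gripper open.
Joint ranges: [-3.12, 3.12], [-1.05, 2.28], [0.14, 2.33], [-1.42, 4.57], [0.1, 2.73], [-2.68, 2.68]. Speed limits (rad/s): [2.57, 2.57, 3.14, 3.14, 3.14, 3.14].

## Interface

Orientations are given as a unit quaternion [x, y, z, w].
In Python, from rig import observe, grab_frame, sign_off gives the robot as it stands.
- The arm moves only by the tool carry_out, never from a script. Its arguments are lists of equal length, an entry for each row: "delta_pos": the shift along the tool's x, y, z in units of 20 cm (1.0 is 20 cm), a list of three; "delta_rot": the turn, a rotation vector about the tool's x, y, z in units of 30 degrees (1.0 is 30 degrees), a list of three. A call has 1 to 12 rows; each row is the pose to reach, as a shift and turn from the pose commanded when the call began, along the tool's axes at that moment; what a row does not reach only later rows make up. A row lasts 1/8 s, in which the tool goes at most 62.5 mm and 10.7 degrees, less where a joint would pass 70% of its speed; a pose out of reach is approached as far as the arm can. A call with a number of a shift or a turn outside -1 to 1 is refused whole. A call with a gripper value outside its range is refused whole. "fingers" is the gripper's target within -1 to 1 (fully open at 1, half-way at 0, shut at -1), set as the call begins (left out, the last holds). The fingers move at their own pace and stop on an object; the grip force is fixed at half the most. Time passes only in rows, so rows that repeat a pose let the fingers close. It gives the time, the measured TCP pose, the force, the opening and the grip force at its end, in the units of the state.
- observe(): the state, without advancing time (a new reading comes with each control period).
- grab_frame(name): name is "scene" or "top"; returns a dict with "color" (420x560x3 uint8, red, green, blue), "range_z" (420x560 float32, m along the optical axis (not along the pixel's ray), 0 where there is no reading), "fx", "fy", "cx", "cy" (pixels), "cam_to_world" (4x4, takes a point from camera to world coordinates). Camera axes: x right, y down, z forward; pixel columns grow to the right and rows downward; lengths in m; the calibration is good to about 2 mm. A picture is of the moment at which its call begins.
- sign_off(): hands the job in; it is judged then, once.
The state is a dict: "time_s": time; "qpos": joint angles; "dq": joint speeds; "tau": joint torques, N m; "ee_pos": TCP position; "ee_rot": TCP orientation; "contact_force": force on the tool from outside, world axes, zero at the start; "moment": the same for the moment, N m; "grip_width": finger opening in m; "gripper_force": force on a finger pad.
Only numpy, scipy, OpenCV 4.12 (cv2) and the standard library are available. Lean on these libraries where they do the work, as an engineer would, in place of code of your own. Each camera call takes 0.05 s, during which the arm holds its last target. There are 200 camera calls.

## Working session

There is one attempt and no reset: what is moved stays moved. The work goes in short steps, Python scripts to look and compute and a tool call to move; the robot and the scene stay as the last step left them, time stands still between calls to the robot, and variables do not carry over. Pictures are saved under pics/ and viewed, at most 14 in all, crops included, and the job is handed in when it is done.

Besides the shell and the picture viewer there is one more tool, called after "Request:" as name(argument=value, ...), one argument or row to a line, values as JSON. carry_out: Moves the arm, as the interface text tells. Shifts and turns lie within -1 to 1; 1 stands for 20 cm of shift or 30 degrees of turn. Its arguments: {"type":"object","properties":{"delta_pos":{"type":"array","items":{"type":"array","items":{"type":"number","minimum":-1,"maximum":1}}},"delta_rot":{"type":"array","items":{"type":"array","items":{"type":"number","minimum":-1,"maximum":1}}},"fingers":{"type":"number"}},"required":["delta_pos","delta_rot"]}

```bash
mkdir -p pics; python3 - <<'E'
from rig import *
import cv2,numpy as np
for n in("top","scene"):
    f=grab_frame(n); cv2.imwrite(f"pics/{n}0.png",cv2.resize(f["color"][:,:,::-1],None,fx=1.4,fy=1.4)); np.savez(n+"0.npz",**f)
    print(n,f["fx"],f["cx"],f["cy"],np.round(f["cam_to_world"],3))
s=observe();print(s)
E
```

```text
top 409.33523293083005 279.9446326032177 211.29490674373397 [[-0.021 -0.999  0.05   0.529]
 [-1.     0.02  -0.009  0.017]
 [ 0.008 -0.05  -0.999  0.863]
 [ 0.     0.     0.     1.   ]]
scene 391.2706094932729 271.549990442857 211.79280010383596 [[ 0.781  0.339 -0.524  1.023]
 [ 0.624 -0.457  0.634 -0.531]
 [-0.025 -0.822 -0.568  0.506]
 [ 0.     0.     0.     1.   ]]
{'time_s': 0.1, 'qpos': array([ 1.26846627e+00,  3.07492688e-01,  1.50750561e+00, -4.59444010e-05,
        1.32840308e+00, -7.35172788e-02]), 'dq': array([-1.06476776e-03, -2.31268463e-03, -3.42261104e-03,  2.84020803e-05,
       -2.97345657e-03,  7.70014442e-05]), 'tau': array([ 1.81524782e-03, -4.58527780e+01, -2.52609086e+01, -6.80219819e-05,
        5.29827215e-03,  2.16626887e-05]), 'ee_pos': array([0.13028254, 0.55939179, 0.21389034]), 'ee_rot': array([ 1.14151432e-01,  9.93462950e-01, -8.92602931e-04, -1.47048915e-04]), 'contact_force': array([ 0.7944539 ,  0.07465437, -0.05481549]), 'moment': array([-0.07800295, -0.02055743,  0.03121596]), 'gripper_force': 0.0, 'grip_width': 0.08538597635685953}
```

View pics/top0.png

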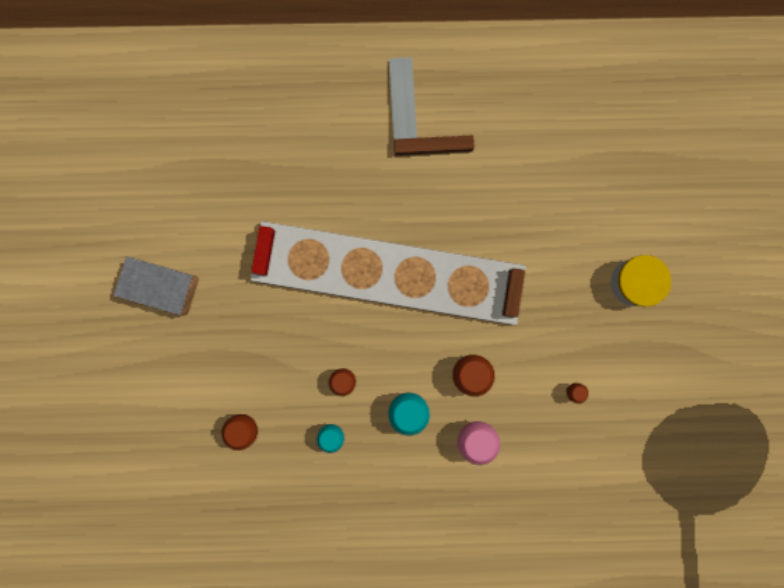

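View pics/scene0.png

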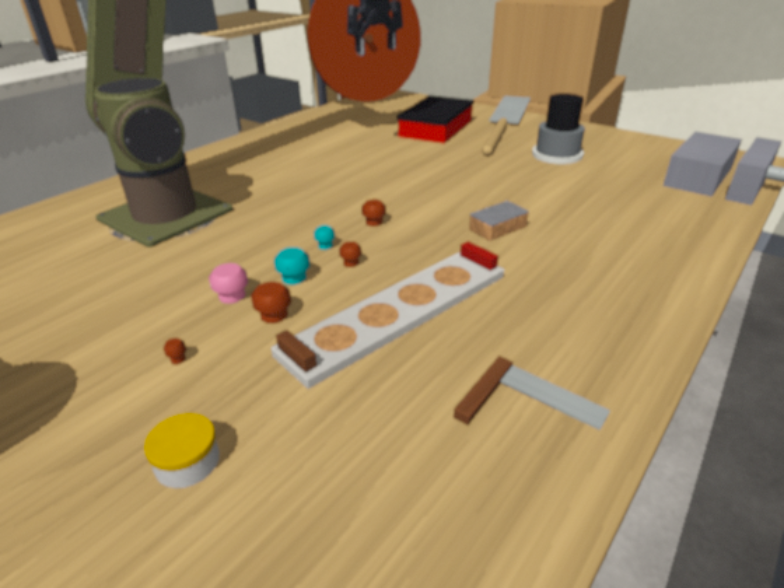

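The top view (1.4x pixels) has the red end block at (263,250) and the spots at (308,259), (361,268), (415,277) and (468,286). There are seven knob shapes. The red-brown ones fit the description: XL (473,375), L (240,431), M (342,382) and S (577,393). The turquoise ones at (409,414) and (330,438) and the pink one at (479,443) are decoys, because of their colour. I'll measure the red-brown ones and confirm them in a crop.

```bash
cat > h.py <<'E'
import numpy as np,cv2
def world(f):
    z=f["range_z"];v,u=np.indices(z.shape)
    c=np.stack([(u-f["cx"])/f["fx"]*z,(v-f["cy"])/f["fy"]*z,z],-1)
    T=f["cam_to_world"];return c@T[:3,:3].T+T[:3,3]
def on_plane(f,u,v,h):
    T=f["cam_to_world"];d=T[:3,:3]@np.array([(u-f["cx"])/f["fx"],(v-f["cy"])/f["fy"],1]);o=T[:3,3]
    return (o+d*(h-o[2])/d[2])[:2]
def blob(f,u,v,r=22):
    W=world(f);g=np.zeros(W.shape[:2],bool);g[v-r:v+r,u-r:u+r]=1
    return W,g
E
python3 - <<'E'
from h import *
f=dict(np.load("top0.npz"));W=world(f)
K=dict(xl=(473,375,.04),l=(240,431,.035),m=(342,382,.030),s=(577,393,.026),tq=(409,414,.04),pk=(479,443,.04),tqm=(330,438,.03))
for k,(a,b,h) in K.items():
    u,v=int(a/1.4),int(b/1.4);r=20
    P=W[v-r:v+r,u-r:u+r].reshape(-1,3);P=P[P[:,2]>h*.6]
    P=P[np.linalg.norm(P[:,:2]-np.median(P[:,:2],0),axis=1)<.036]
    c=(P[:,:2].min(0)+P[:,:2].max(0))/2
    print(k,c.round(4),np.ptp(P[:,:2],0).round(3),P[:,2].max().round(3),P[:,:2].mean(0).round(4))
hsv=cv2.cvtColor(f["color"],cv2.COLOR_RGB2HSV)
for a,b in((308,259),(361,268),(415,277),(468,286)):
    u,v=int(a/1.4),int(b/1.4);r=19
    m=(hsv[v-r:v+r,u-r:u+r,1]>70).astype(np.uint8)
    n,L,S,C=cv2.connectedComponentsWithStats(m);i=L[r,r];cu,cv_=C[i]+[u-r,v-r]
    print("spot",S[i,4],on_plane(f,cu,cv_,.018).round(4),W[v,u].round(4))
cv2.imwrite("pics/crop1.png",cv2.resize(f["color"][240:340,140:440,::-1],None,fx=2.6,fy=2.6,interpolation=cv2.INTER_CUBIC))
for a,b in((263,250),(514,293),(155,287),(645,280)): print(W[int(b/1.4),int(a/1.4)].round(3))
E
```

```text
xl [ 0.4535 -0.1034] [0.059 0.059] 0.053 [ 0.4545 -0.102 ]
l [0.3797 0.2334] [0.049 0.048] 0.047 [0.3811 0.2314]
m [0.4479 0.0861] [0.038 0.039] 0.042 [0.4478 0.0853]
s [ 0.423  -0.2568] [0.028 0.028] 0.035 [ 0.4244 -0.2548]
tq [ 0.4006 -0.0096] [0.059 0.058] 0.053 [ 0.4023 -0.009 ]
pk [ 0.3569 -0.1082] [0.06  0.059] 0.054 [ 0.3595 -0.1065]
tqm [0.3672 0.1038] [0.039 0.038] 0.041 [0.3684 0.1034]
spot 676 [0.6282 0.1328] [0.6278 0.1324 0.0203]
spot 681 [0.6135 0.0544] [0.6141 0.0563 0.0177]
spot 684 [ 0.5985 -0.0243] [ 0.6    -0.0243  0.0175]
spot 676 [ 0.5838 -0.1028] [ 0.5837 -0.1024  0.0197]
[0.64  0.195 0.044]
[ 0.571 -0.166  0.041]
[0.59  0.352 0.037]
[ 0.586 -0.356  0.037]
```

View pics/crop1.png

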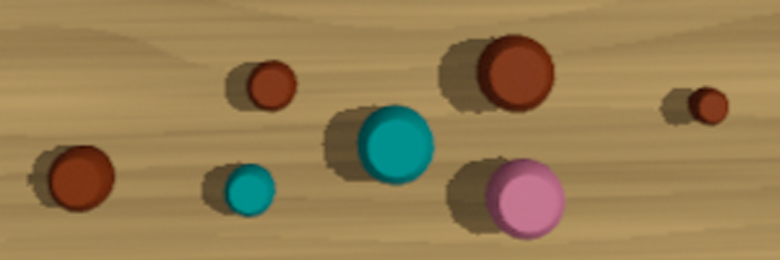

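The crop confirms four red-brown knobs in four different sizes: XL (515,73), L (80,178), M (272,86) and S (709,106). The other three are turquoise or pink. I'll close the jaws across the rack (tool y = rack x), which keeps clear of neighbouring knobs.

```bash
cat > plan.py <<'E'
import sys,json,numpy as np
from scipy.spatial.transform import Rotation as R
from rig import observe
# waypoints x,y,z,yaw(of tool y, deg); prints deltas per call
s=observe();p=np.array(s["ee_pos"]);r=R.from_quat(s["ee_rot"])
print("t",s["time_s"],"p",p.round(4),"w",round(s["grip_width"],4))
for a in sys.argv[1:]:
    x,y,z,w=map(float,a.split(","));w=np.radians(w)
    q=R.from_matrix(np.array([[-np.sin(w),np.cos(w),0],[np.cos(w),np.sin(w),0],[0,0,-1]]))
    t=np.array([x,y,z]);d=r.inv().apply(t-p)/.2;o=np.degrees((r.inv()*q).as_rotvec())/30
    print(a,"pos",d.round(3),"rot",o.round(3));p,r=t,q
E
python3 plan.py .2133,.45,.16,47.6 .297,.342,.13,18.3 .3797,.2334,.12,-10.7 .3797,.2334,.03,-10.7
```

```text
t 0.1 p [0.1303 0.5594 0.2139] w 0.0854
.2133,.45,.16,47.6 pos [-0.528 -0.438  0.27 ] rot [-0.003  0.001  0.976]
.297,.342,.13,18.3 pos [-0.673 -0.117  0.15 ] rot [0.    0.    0.977]
.3797,.2334,.12,-10.7 pos [-0.645  0.222  0.05 ] rot [0.    0.    0.967]
.3797,.2334,.03,-10.7 pos [0.   0.   0.45] rot [0. 0. 0.]
```

Request:
carry_out(
  delta_pos=[
    [-0.528, -0.438, 0.27],
    [-0.528, -0.438, 0.27],
    [-0.528, -0.438, 0.27],
    [-0.528, -0.438, 0.27],
  ],
  delta_rot=[
    [-0.003, 0.001, 0.976],
    [-0.003, 0.001, 0.976],
    [-0.003, 0.001, 0.976],
    [-0.003, 0.001, 0.976],
  ],
  fingers=0.5,
)

```text
time_s: 0.6
ee_pos: [0.2136, 0.4485, 0.1597]
ee_rot: [0.362, 0.932, -0.001, -0.0]
contact_force: [0.3, -0.2, -0.3]
grip_width: 0.0637
gripper_force: 0.0
```

Request:
carry_out(
  delta_pos=[
    [-0.673, -0.117, 0.15],
    [-0.673, -0.117, 0.15],
    [-0.673, -0.117, 0.15],
    [-0.673, -0.117, 0.15],
  ],
  delta_rot=[
    [0, 0, 0.977],
    [0, 0, 0.977],
    [0, 0, 0.977],
    [0, 0, 0.977],
  ],
)

```text
time_s: 1.1
ee_pos: [0.2976, 0.3431, 0.1307]
ee_rot: [0.585, 0.811, 0.001, -0.001]
contact_force: [0.2, 1.4, 0.2]
grip_width: 0.064
gripper_force: 0.0
```

Request:
carry_out(
  delta_pos=[
    [-0.645, 0.222, 0.05],
    [-0.645, 0.222, 0.05],
    [-0.645, 0.222, 0.05],
    [-0.645, 0.222, 0.05],
    [-0.645, 0.222, 0.05],
    [-0.645, 0.222, 0.05],
  ],
  delta_rot=[
    [0, 0, 0.967],
    [0, 0, 0.967],
    [0, 0, 0.967],
    [0, 0, 0.967],
    [0, 0, 0.967],
    [0, 0, 0.967],
  ],
)

```text
time_s: 1.85
ee_pos: [0.3791, 0.2355, 0.1206]
ee_rot: [0.769, 0.64, 0.001, -0.001]
contact_force: [-0.6, -0.1, -0.8]
grip_width: 0.0638
gripper_force: 0.0
```

```bash
python3 plan.py .3797,.2334,.10,-10.7 .3797,.2334,.018,-10.7;python3 - <<'E'
from rig import *
from h import *
f=grab_frame("scene");cv2.imwrite("pics/s1.png",cv2.resize(f["color"][60:260,150:400,::-1],None,fx=3,fy=3))
E
```

```text
t 1.85 p [0.3791 0.2355 0.1206] w 0.0638
.3797,.2334,.10,-10.7 pos [-0.01   0.005  0.103] rot [ 0.    -0.004  0.008]
.3797,.2334,.018,-10.7 pos [0.   0.   0.41] rot [0. 0. 0.]
```

View pics/s1.png

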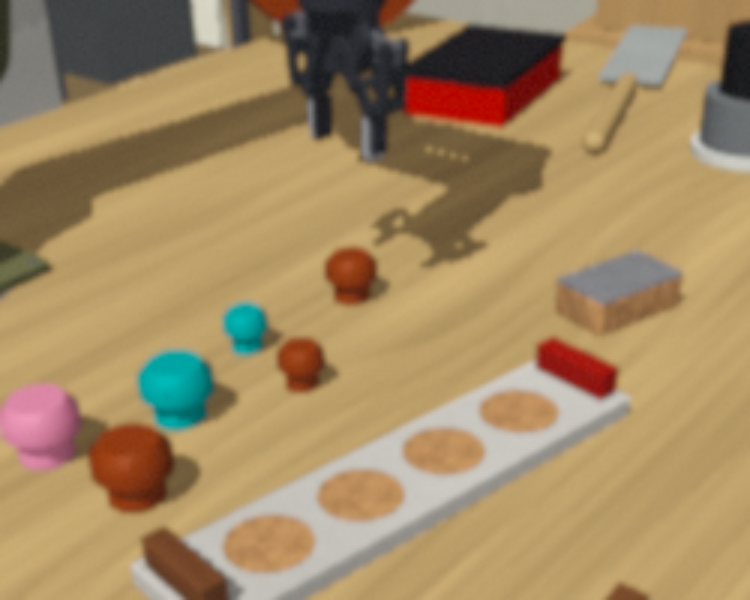

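```bash
python3 - <<'E'
from rig import *
from h import *
f=grab_frame("scene");T=np.linalg.inv(f["cam_to_world"])
for p in([.3797,.2334,.028],[.3791,.2355,.1126],[.3791,.2355,.1206],[.6282,.1328,.018]):
    c=T[:3,:3]@p+T[:3,3];u=f["fx"]*c[0]/c[2]+f["cx"];v=f["fy"]*c[1]/c[2]+f["cy"];print(u,v,"crop",(u-150)*3,(v-60)*3)
E
```

```text
266.43002311517483 149.39213602421484 crop 349.2900693455245 268.1764080726445
265.73765076643036 120.20020475120413 crop 347.2129522992911 180.60061425361238
265.6382791165596 117.33239397247189 crop 346.9148373496788 171.99718191741567
322.25827994354495 196.19992235733304 crop 516.7748398306348 408.5997670719991
```

```bash
python3 - <<'E'
from rig import *
from h import *
for n in("scene","top"):
    f=grab_frame(n);W=world(f)
    m=(np.hypot(W[...,0]-.379,W[...,1]-.2355)<.12)&(W[...,2]>.09)&(W[...,2]<.19)
    P=W[m]
    for lo in np.arange(.09,.19,.01):
        Q=P[(P[:,2]>=lo)&(P[:,2]<lo+.01)]
        if len(Q)>2: print(n,round(lo,2),len(Q),Q.min(0).round(3),Q.max(0).round(3))
E
```

```text
scene 0.14 30 [0.34  0.217 0.143] [0.421 0.25  0.15 ]
scene 0.15 61 [0.34  0.215 0.15 ] [0.424 0.252 0.16 ]
scene 0.16 66 [0.333 0.215 0.16 ] [0.426 0.254 0.17 ]
scene 0.17 70 [0.332 0.216 0.17 ] [0.425 0.254 0.18 ]
scene 0.18 61 [0.329 0.213 0.18 ] [0.439 0.254 0.19 ]
top 0.14 9 [0.343 0.219 0.144] [0.415 0.236 0.149]
top 0.15 25 [0.338 0.219 0.15 ] [0.422 0.234 0.16 ]
top 0.16 16 [0.408 0.219 0.16 ] [0.422 0.224 0.168]
top 0.17 9 [0.407 0.218 0.17 ] [0.421 0.222 0.176]
top 0.18 15 [0.408 0.216 0.181] [0.424 0.221 0.19 ]
```

The range image puts the open fingertips at about z = 0.143 with the TCP at 0.121. That is higher than the nominal geometry allows. I'll go down part way and measure again.

Request:
carry_out(
  delta_pos=[
    [-0.01, 0.005, 0.1],
    [-0.01, 0.005, 0.33],
    [-0.01, 0.005, 0.33],
    [-0.01, 0.005, 0.33],
    [-0.01, 0.005, 0.33],
  ],
  delta_rot=[
    [0, 0, 0],
    [0, 0, 0],
    [0, 0, 0],
    [0, 0, 0],
    [0, 0, 0],
  ],
)

```text
time_s: 2.68
ee_pos: [0.3816, 0.2329, 0.0558]
ee_rot: [0.77, 0.638, 0.002, -0.0]
contact_force: [-0.1, 0.7, 0.3]
grip_width: 0.0642
gripper_force: 0.0
```

```bash
python3 plan.py .3797,.2334,.02,-10.7;python3 - <<'E'
from rig import *
from h import *
for n in("scene","top"):
    f=grab_frame(n);W=world(f)
    m=(np.hypot(W[...,0]-.379,W[...,1]-.2355)<.09)&(W[...,2]>.012)&(W[...,2]<.12)
    P=W[m]
    for lo in np.arange(.01,.12,.01):
        Q=P[(P[:,2]>=lo)&(P[:,2]<lo+.01)]
        if len(Q)>2: print(n,round(lo,2),len(Q),Q.min(0).round(3),Q.max(0).round(3))
    if n=="scene":cv2.imwrite("pics/s2.png",cv2.resize(f["color"][60:180,200:340,::-1],None,fx=5,fy=5))
E
```

```text
t 2.675 p [0.3816 0.2329 0.0558] w 0.0642
.3797,.2334,.02,-10.7 pos [ 0.    -0.01   0.179] rot [ 0.005 -0.007  0.   ]
scene 0.01 12 [0.378 0.212 0.012] [0.397 0.232 0.02 ]
scene 0.02 46 [0.365 0.205 0.021] [0.406 0.244 0.03 ]
scene 0.03 76 [0.357 0.206 0.03 ] [0.407 0.25  0.04 ]
scene 0.04 91 [0.363 0.208 0.04 ] [0.403 0.25  0.047]
scene 0.07 3 [0.342 0.232 0.079] [0.35  0.248 0.08 ]
scene 0.08 49 [0.34  0.216 0.08 ] [0.426 0.248 0.09 ]
scene 0.09 56 [0.34  0.213 0.091] [0.428 0.25  0.1  ]
scene 0.1 61 [0.342 0.214 0.1  ] [0.427 0.25  0.11 ]
scene 0.11 57 [0.334 0.213 0.11 ] [0.428 0.251 0.12 ]
top 0.02 25 [0.364 0.21  0.02 ] [0.404 0.231 0.03 ]
top 0.03 115 [0.355 0.209 0.03 ] [0.403 0.245 0.04 ]
top 0.04 245 [0.359 0.212 0.04 ] [0.4   0.251 0.047]
top 0.08 7 [0.411 0.217 0.082] [0.42  0.22  0.088]
top 0.09 13 [0.41  0.217 0.09 ] [0.424 0.221 0.099]
top 0.1 10 [0.409 0.216 0.1  ] [0.424 0.221 0.11 ]
top 0.11 4 [0.41  0.218 0.115] [0.424 0.232 0.117]
```

View pics/s2.png

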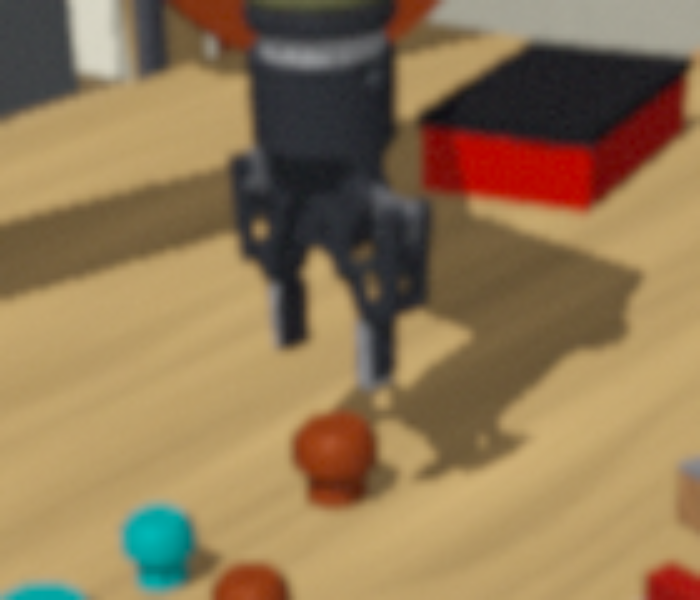

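The fingertips really are about 22 mm above the reported TCP: z is 0.079 against 0.056, and the picture shows them still clear of knob_l at (335,455). I'll use the measured offset, so tips at about 12 mm means TCP z of about -0.010. I'll go down slowly and watch the force.

Request:
carry_out(
  delta_pos=[
    [0, -0.01, 0.1],
    [0, -0.01, 0.18],
    [0, -0.01, 0.22],
    [0, -0.01, 0.25],
    [0, -0.01, 0.25],
    [0, -0.01, 0.25],
  ],
  delta_rot=[
    [0, 0, 0],
    [0, 0, 0],
    [0, 0, 0],
    [0, 0, 0],
    [0, 0, 0],
    [0, 0, 0],
  ],
)

```text
time_s: 3.52
ee_pos: [0.3788, 0.2328, 0.0047]
ee_rot: [0.77, 0.638, 0.001, -0.0]
contact_force: [0.1, -0.4, 0.9]
grip_width: 0.0642
gripper_force: 0.0
```

```bash
python3 plan.py .3797,.2334,-.01,-10.7;python3 - <<'E'
from rig import *
from h import *
f=grab_frame("scene")
cv2.imwrite("pics/s3.png",cv2.resize(f["color"][60:180,200:340,::-1],None,fx=5,fy=5))
E
```

```text
t 3.525 p [0.3788 0.2328 0.0047] w 0.0642
.3797,.2334,-.01,-10.7 pos [0.004 0.004 0.074] rot [ 0.001 -0.004 -0.   ]
```

View pics/s3.png

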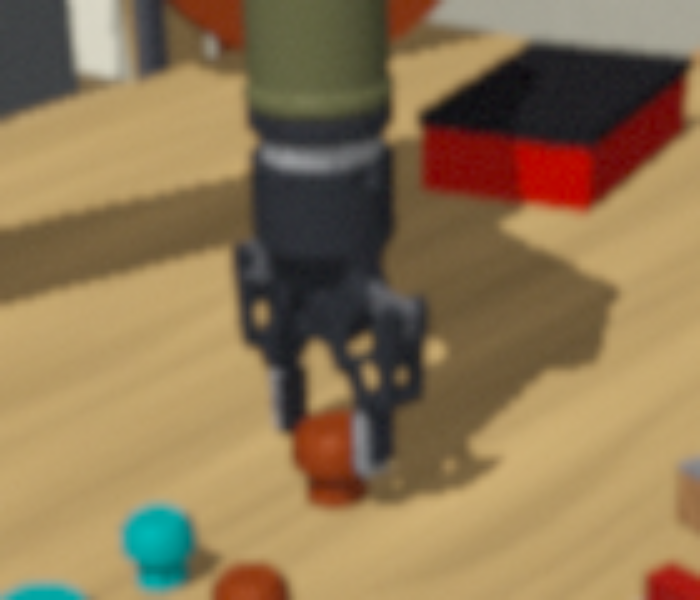

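The fingers straddle knob_l with the tips about 25 mm above the bench. I'll go down another 15 mm and grip.

Request:
carry_out(
  delta_pos=[
    [0.004, 0.004, 0.04],
    [0.004, 0.004, 0.074],
    [0.004, 0.004, 0.074],
    [0.004, 0.004, 0.074],
  ],
  delta_rot=[
    [0, 0, 0],
    [0, 0, 0],
    [0, 0, 0],
    [0, 0, 0],
  ],
)

```text
time_s: 4.08
ee_pos: [0.3792, 0.2333, -0.0106]
ee_rot: [0.77, 0.638, 0.0, -0.001]
contact_force: [0.5, -0.6, -0.6]
grip_width: 0.0639
gripper_force: 0.0
```

Request:
carry_out(
  delta_pos=[
    [0, 0, 0],
    [0, 0, 0],
    [0, 0, 0],
    [0, 0, 0],
    [0, 0, 0],
    [0, 0, 0],
  ],
  delta_rot=[
    [0, 0, 0],
    [0, 0, 0],
    [0, 0, 0],
    [0, 0, 0],
    [0, 0, 0],
    [0, 0, 0],
  ],
  fingers=-1,
)

```text
time_s: 4.82
ee_pos: [0.3795, 0.2334, -0.0099]
ee_rot: [0.77, 0.638, 0.001, -0.0]
contact_force: [-0.2, -0.4, 4.8]
grip_width: 0.0478
gripper_force: 61.4
```

```bash
python3 plan.py .3797,.2334,.09,-10.7 .5,.144,.09,-10.7 .6135,.0544,.09,-10.7;python3 - <<'E'
from rig import *
from h import *
f=grab_frame("scene")
cv2.imwrite("pics/s4.png",cv2.resize(f["color"][90:180,220:320,::-1],None,fx=6,fy=6))
E
```

```text
t 4.825 p [ 0.3795  0.2334 -0.0099] w 0.0478
.3797,.2334,.09,-10.7 pos [ 0.001  0.001 -0.5  ] rot [ 0.001 -0.004 -0.   ]
.5,.144,.09,-10.7 pos [-0.328  0.674  0.   ] rot [0. 0. 0.]
.6135,.0544,.09,-10.7 pos [-0.335  0.641  0.   ] rot [0. 0. 0.]
```

View pics/s4.png

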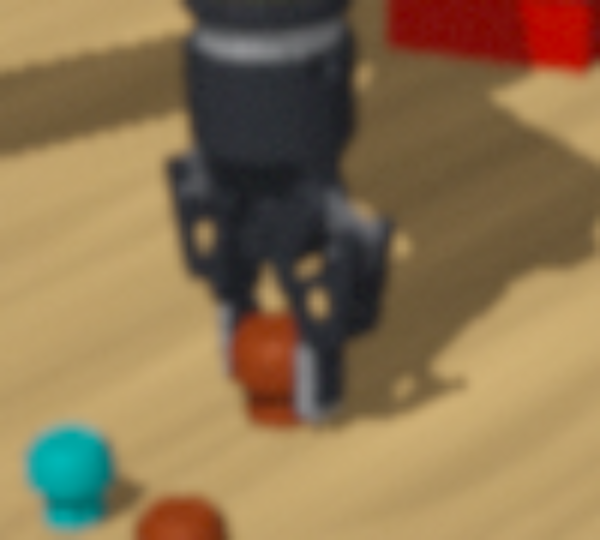

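knob_l is gripped on its band with 61 N. I'll lift it and carry it to the second spot from the red block.

Request:
carry_out(
  delta_pos=[
    [0.001, 0.001, -0.1],
    [0.001, 0.001, -0.3],
    [0.001, 0.001, -0.5],
    [0.001, 0.001, -0.5],
    [0.001, 0.001, -0.5],
  ],
  delta_rot=[
    [0, 0, 0],
    [0, 0, 0],
    [0, 0, 0],
    [0, 0, 0],
    [0, 0, 0],
  ],
)

```text
time_s: 5.5
ee_pos: [0.379, 0.2331, 0.0892]
ee_rot: [0.77, 0.638, 0.0, -0.001]
contact_force: [-0.1, 0.3, -0.6]
grip_width: 0.048
gripper_force: 62.0
```

Request:
carry_out(
  delta_pos=[
    [-0.11, 0.22, 0],
    [-0.22, 0.45, 0],
    [-0.328, 0.674, 0],
    [-0.44, 0.89, 0],
    [-0.49, 0.99, 0],
    [-0.49, 0.99, 0],
  ],
  delta_rot=[
    [0, 0, 0],
    [0, 0, 0],
    [0, 0, 0],
    [0, 0, 0],
    [0, 0, 0],
    [0, 0, 0],
  ],
)

```text
time_s: 6.25
ee_pos: [0.5558, 0.0995, 0.0878]
ee_rot: [0.771, 0.637, -0.0, -0.001]
contact_force: [-0.6, -0.2, 0.2]
grip_width: 0.0482
gripper_force: 62.0
```

```bash
python3 plan.py .6135,.0544,.09,-10.7 .6135,.0544,.009,-10.7
```

```text
t 6.25 p [0.5558 0.0995 0.0878] w 0.0482
.6135,.0544,.09,-10.7 pos [-0.167  0.326 -0.012] rot [-0.005 -0.002 -0.004]
.6135,.0544,.009,-10.7 pos [0.    0.    0.405] rot [0. 0. 0.]
```

Request:
carry_out(
  delta_pos=[
    [-0.083, 0.163, 0],
    [-0.167, 0.326, 0],
    [-0.167, 0.326, 0],
    [-0.167, 0.326, 0.15],
    [-0.167, 0.326, 0.25],
    [-0.167, 0.326, 0.32],
    [-0.167, 0.326, 0.32],
    [-0.167, 0.326, 0.32],
  ],
  delta_rot=[
    [0, 0, 0],
    [0, 0, 0],
    [0, 0, 0],
    [0, 0, 0],
    [0, 0, 0],
    [0, 0, 0],
    [0, 0, 0],
    [0, 0, 0],
  ],
)

```text
time_s: 7.25
ee_pos: [0.6139, 0.0559, 0.026]
ee_rot: [0.77, 0.638, 0.001, -0.0]
contact_force: [-0.5, 0.6, 0.4]
grip_width: 0.048
gripper_force: 62.1
```

```bash
python3 plan.py .6135,.0544,.009,-10.7;python3 - <<'E'
from rig import *
from h import *
f=grab_frame("scene")
cv2.imwrite("pics/s5.png",cv2.resize(f["color"][100:260,210:370,::-1],None,fx=4,fy=3.7))
E
```

```text
t 7.25 p [0.6139 0.0559 0.026 ] w 0.048
.6135,.0544,.009,-10.7 pos [-0.008 -0.001  0.085] rot [ 0.001 -0.004  0.001]
```

View pics/s5.png

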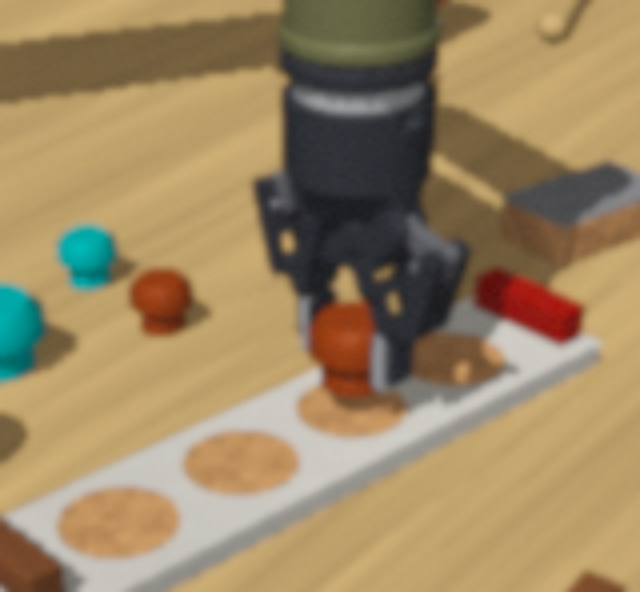

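knob_l is upright above spot 2. I'll lower it the last 17 mm.

Request:
carry_out(
  delta_pos=[
    [-0.008, 0, 0.03],
    [-0.008, 0, 0.06],
    [-0.008, 0, 0.08],
    [-0.008, 0, 0.085],
    [-0.008, 0, 0.085],
    [-0.008, 0, 0.085],
  ],
  delta_rot=[
    [0, 0, 0],
    [0, 0, 0],
    [0, 0, 0],
    [0, 0, 0],
    [0, 0, 0],
    [0, 0, 0],
  ],
)

```text
time_s: 8.05
ee_pos: [0.6137, 0.0539, 0.0084]
ee_rot: [0.77, 0.638, 0.001, -0.0]
contact_force: [0.8, 0.1, -0.5]
grip_width: 0.0478
gripper_force: 62.1
```

Request:
carry_out(
  delta_pos=[
    [0, 0, 0.006],
    [0, 0, 0.006],
    [0, 0, 0.006],
  ],
  delta_rot=[
    [0, 0, 0],
    [0, 0, 0],
    [0, 0, 0],
  ],
)

```text
time_s: 8.43
ee_pos: [0.6138, 0.0539, 0.0081]
ee_rot: [0.77, 0.638, 0.001, -0.0]
contact_force: [-0.9, -0.3, 4.8]
grip_width: 0.048
gripper_force: 62.6
```

Contact at 4.8 N. I'll open the fingers, then rise and move on to knob_m.

Request:
carry_out(
  delta_pos=[
    [0, 0, 0],
    [0, 0, 0],
    [0, 0, 0],
    [0, 0, 0],
  ],
  delta_rot=[
    [0, 0, 0],
    [0, 0, 0],
    [0, 0, 0],
    [0, 0, 0],
  ],
  fingers=0.5,
)

```text
time_s: 8.93
ee_pos: [0.6134, 0.0538, 0.007]
ee_rot: [0.77, 0.638, 0.001, -0.001]
contact_force: [0.9, -0.5, -0.7]
grip_width: 0.0644
gripper_force: 0.0
```

Request:
carry_out(
  delta_pos=[
    [0, 0, -0.1],
    [0, 0, -0.3],
    [0, 0, -0.42],
    [0, 0, -0.42],
  ],
  delta_rot=[
    [0, 0, 0],
    [0, 0, 0],
    [0, 0, 0],
    [0, 0, 0],
  ],
)

```text
time_s: 9.43
ee_pos: [0.6153, 0.0538, 0.0933]
ee_rot: [0.77, 0.638, 0.003, 0.001]
contact_force: [0.2, 0.8, 0.9]
grip_width: 0.064
gripper_force: 0.0
```

```bash
python3 plan.py .4479,.0861,.09,-10.7 .4479,.0861,-.013,-10.7
```

```text
t 9.425 p [0.6153 0.0538 0.0933] w 0.064
.4479,.0861,.09,-10.7 pos [ 0.003 -0.853  0.012] rot [ 0.009 -0.005 -0.   ]
.4479,.0861,-.013,-10.7 pos [0.    0.    0.515] rot [0. 0. 0.]
```

Request:
carry_out(
  delta_pos=[
    [0, -0.22, 0],
    [0, -0.46, 0],
    [0, -0.7, 0],
    [0.003, -0.853, 0.012],
    [0.003, -0.853, 0.012],
    [0.003, -0.853, 0.012],
  ],
  delta_rot=[
    [0, 0, 0],
    [0, 0, 0],
    [0, 0, 0],
    [0, 0, 0],
    [0, 0, 0],
    [0, 0, 0],
  ],
  fingers=0.27,
)

```text
time_s: 10.18
ee_pos: [0.4469, 0.086, 0.0885]
ee_rot: [0.77, 0.638, 0.001, -0.0]
contact_force: [-0.1, 0.1, 0.6]
grip_width: 0.0542
gripper_force: 0.0
```

```bash
python3 plan.py .4479,.0861,-.012,-10.7;python3 - <<'E'
from rig import *
from h import *
f=grab_frame("top");W=world(f)
for n,x,y,z in(("l",.6135,.0544,.04),("m",.4479,.0861,.018)):
    P=W[(np.hypot(W[...,0]-x,W[...,1]-y)<.036)&(W[...,2]>z)&(W[...,2]<.07)]
    print(n,((P.min(0)+P.max(0))/2).round(4),np.ptp(P,0).round(3))
f=grab_frame("scene");cv2.imwrite("pics/s6.png",cv2.resize(f["color"][90:250,190:400,::-1],None,fx=3.6,fy=3.6))
E
```

```text
t 10.175 p [0.4469 0.086  0.0885] w 0.0542
.4479,.0861,-.012,-10.7 pos [0.    0.004 0.502] rot [ 0.002 -0.003 -0.   ]
l [0.6119 0.0547 0.0531] [0.05  0.048 0.024]
m [0.4601 0.0727 0.0299] [0.009 0.008 0.017]
```

View pics/s6.png

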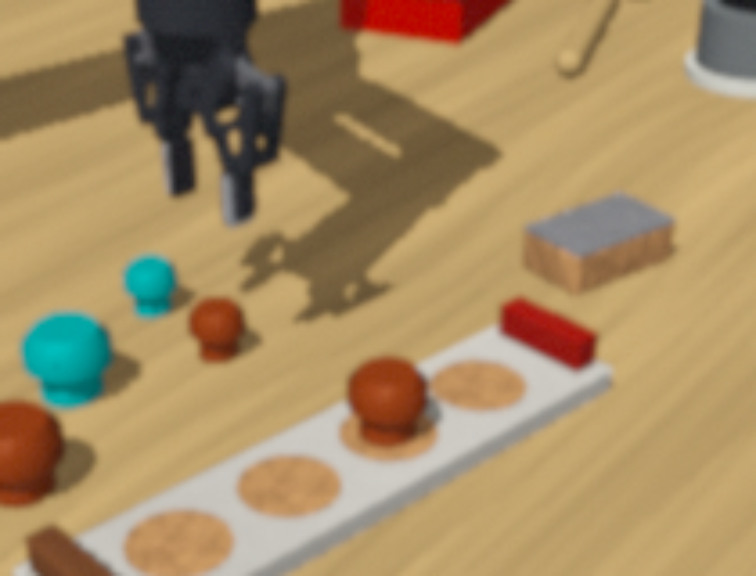

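knob_l stands upright on spot 2, within about 2 mm of its middle. knob_m is directly below the gripper at (217,328). Next I'll descend and grip it.

Request:
carry_out(
  delta_pos=[
    [0, 0.004, 0.15],
    [0, 0.004, 0.3],
    [0, 0.004, 0.4],
    [0, 0.004, 0.46],
    [0, 0.004, 0.5],
    [0, 0.004, 0.5],
    [0, 0.004, 0.5],
  ],
  delta_rot=[
    [0, 0, 0],
    [0, 0, 0],
    [0, 0, 0],
    [0, 0, 0],
    [0, 0, 0],
    [0, 0, 0],
    [0, 0, 0],
  ],
)

```text
time_s: 11.15
ee_pos: [0.4474, 0.0861, -0.0107]
ee_rot: [0.77, 0.638, 0.001, -0.0]
contact_force: [-0.2, 0.3, -0.6]
grip_width: 0.0543
gripper_force: 0.0
```

Request:
carry_out(
  delta_pos=[
    [0, 0, 0],
    [0, 0, 0],
    [0, 0, 0],
    [0, 0, 0],
    [0, 0, 0],
    [0, 0, 0],
  ],
  delta_rot=[
    [0, 0, 0],
    [0, 0, 0],
    [0, 0, 0],
    [0, 0, 0],
    [0, 0, 0],
    [0, 0, 0],
  ],
  fingers=-1,
)

```text
time_s: 11.9
ee_pos: [0.4474, 0.0861, -0.0103]
ee_rot: [0.77, 0.638, 0.001, -0.0]
contact_force: [-1.1, -1.0, 5.8]
grip_width: 0.0377
gripper_force: 59.7
```

Request:
carry_out(
  delta_pos=[
    [0, 0, -0.1],
    [0, 0, -0.3],
    [0, 0, -0.5],
    [0, 0, -0.5],
    [0, 0, -0.5],
  ],
  delta_rot=[
    [0, 0, 0],
    [0, 0, 0],
    [0, 0, 0],
    [0, 0, 0],
    [0, 0, 0],
  ],
)

```text
time_s: 12.52
ee_pos: [0.4462, 0.0858, 0.0887]
ee_rot: [0.77, 0.638, 0.001, -0.001]
contact_force: [0.2, -0.2, -0.3]
grip_width: 0.0381
gripper_force: 60.3
```

```bash
python3 plan.py .5985,-.0243,.0875,-10.7 .5985,-.0243,.025,-10.7
```

```text
t 12.525 p [0.4462 0.0858 0.0887] w 0.0381
.5985,-.0243,.0875,-10.7 pos [-0.4    0.85   0.005] rot [ 0.    -0.003 -0.   ]
.5985,-.0243,.025,-10.7 pos [0.    0.    0.312] rot [0. 0. 0.]
```

Request:
carry_out(
  delta_pos=[
    [-0.1, 0.22, 0],
    [-0.21, 0.45, 0],
    [-0.32, 0.67, 0],
    [-0.4, 0.85, 0],
    [-0.4, 0.85, 0],
    [-0.4, 0.85, 0.12],
    [-0.4, 0.85, 0.24],
    [-0.4, 0.85, 0.31],
    [-0.4, 0.85, 0.35],
    [-0.4, 0.85, 0.35],
    [-0.4, 0.85, 0.35],
  ],
  delta_rot=[
    [0, 0, 0],
    [0, 0, 0],
    [0, 0, 0],
    [0, 0, 0],
    [0, 0, 0],
    [0, 0, 0],
    [0, 0, 0],
    [0, 0, 0],
    [0, 0, 0],
    [0, 0, 0],
    [0, 0, 0],
  ],
)

```text
time_s: 13.9
ee_pos: [0.5995, -0.0242, 0.0193]
ee_rot: [0.77, 0.638, 0.001, -0.0]
contact_force: [0.0, -0.4, -0.2]
grip_width: 0.0376
gripper_force: 60.3
```

```bash
python3 plan.py .5985,-.0243,.0075,-10.7
```

```text
t 13.9 p [ 0.5995 -0.0242  0.0193] w 0.0376
.5985,-.0243,.0075,-10.7 pos [-0.002 -0.005  0.059] rot [ 0.002 -0.003 -0.   ]
```

Request:
carry_out(
  delta_pos=[
    [-0.002, -0.002, 0.03],
    [-0.002, -0.002, 0.05],
    [-0.002, -0.002, 0.06],
    [-0.002, -0.002, 0.06],
    [-0.002, -0.002, 0.06],
  ],
  delta_rot=[
    [0, 0, 0],
    [0, 0, 0],
    [0, 0, 0],
    [0, 0, 0],
    [0, 0, 0],
  ],
)

```text
time_s: 14.52
ee_pos: [0.5983, -0.0246, 0.0077]
ee_rot: [0.77, 0.638, 0.001, -0.0]
contact_force: [-1.6, 0.1, 7.8]
grip_width: 0.038
gripper_force: 61.1
```

Contact. I'll release and rise, then go to knob_s.

Request:
carry_out(
  delta_pos=[
    [0, 0, 0],
    [0, 0, 0],
    [0, 0, 0],
    [0, 0, 0],
  ],
  delta_rot=[
    [0, 0, 0],
    [0, 0, 0],
    [0, 0, 0],
    [0, 0, 0],
  ],
  fingers=0.27,
)

```text
time_s: 15.02
ee_pos: [0.5984, -0.0245, 0.0064]
ee_rot: [0.77, 0.638, 0.001, -0.001]
contact_force: [0.2, 0.8, 0.1]
grip_width: 0.0541
gripper_force: 0.0
```

Request:
carry_out(
  delta_pos=[
    [0, 0, -0.1],
    [0, 0, -0.3],
    [0, 0, -0.42],
    [0, 0, -0.42],
  ],
  delta_rot=[
    [0, 0, 0],
    [0, 0, 0],
    [0, 0, 0],
    [0, 0, 0],
  ],
)

```text
time_s: 15.52
ee_pos: [0.6003, -0.0248, 0.0927]
ee_rot: [0.77, 0.638, 0.002, 0.001]
contact_force: [-0.6, -0.1, -0.3]
grip_width: 0.0546
gripper_force: 0.0
```

```bash
python3 plan.py .51,-.14,.09,-10.7 .423,-.2568,.09,-10.7 .423,-.2568,-.0105,-10.7
```

```text
t 15.525 p [ 0.6003 -0.0248  0.0927] w 0.0546
.51,-.14,.09,-10.7 pos [-0.65  -0.337  0.011] rot [ 0.009 -0.004 -0.   ]
.423,-.2568,.09,-10.7 pos [-0.655 -0.319  0.   ] rot [0. 0. 0.]
.423,-.2568,-.0105,-10.7 pos [0.    0.    0.502] rot [0. 0. 0.]
```

Request:
carry_out(
  delta_pos=[
    [-0.25, -0.13, 0.01],
    [-0.45, -0.23, 0.01],
    [-0.65, -0.337, 0.011],
    [-0.65, -0.337, 0.011],
  ],
  delta_rot=[
    [0, 0, 0],
    [0, 0, 0],
    [0, 0, 0],
    [0, 0, 0],
  ],
  fingers=0.035,
)

```text
time_s: 16.02
ee_pos: [0.5046, -0.1412, 0.0867]
ee_rot: [0.771, 0.637, -0.001, -0.002]
contact_force: [-0.7, 0.2, -0.0]
grip_width: 0.0444
gripper_force: 0.0
```

Request:
carry_out(
  delta_pos=[
    [-0.25, -0.12, 0],
    [-0.45, -0.22, 0],
    [-0.655, -0.319, 0],
    [-0.655, -0.319, 0],
    [-0.655, -0.319, 0.1],
    [-0.655, -0.319, 0.1],
  ],
  delta_rot=[
    [0, 0, 0],
    [0, 0, 0],
    [0, 0, 0],
    [0, 0, 0],
    [0, 0, 0],
    [0, 0, 0],
  ],
)

```text
time_s: 16.77
ee_pos: [0.4206, -0.2549, 0.0665]
ee_rot: [0.77, 0.638, 0.0, -0.002]
contact_force: [0.4, -0.0, 0.1]
grip_width: 0.0442
gripper_force: 0.0
```

```bash
python3 plan.py .423,-.2568,-.0105,-10.7;python3 - <<'E'
from rig import *
from h import *
f=grab_frame("top");W=world(f)
P=W[(np.hypot(W[...,0]-.5985,W[...,1]+.0243)<.03)&(W[...,2]>.037)&(W[...,2]<.07)]
print(((P.min(0)+P.max(0))/2).round(4),np.ptp(P,0).round(3))
f=grab_frame("scene");cv2.imwrite("pics/s7.png",cv2.resize(f["color"][140:290,90:300,::-1],None,fx=3.6,fy=3.6))
E
```

```text
t 16.775 p [ 0.4206 -0.2549  0.0665] w 0.0442
.423,-.2568,-.0105,-10.7 pos [-0.009  0.015  0.385] rot [-0.006 -0.007  0.001]
[ 0.5965 -0.0238  0.0483] [0.038 0.038 0.021]
```

View pics/s7.png

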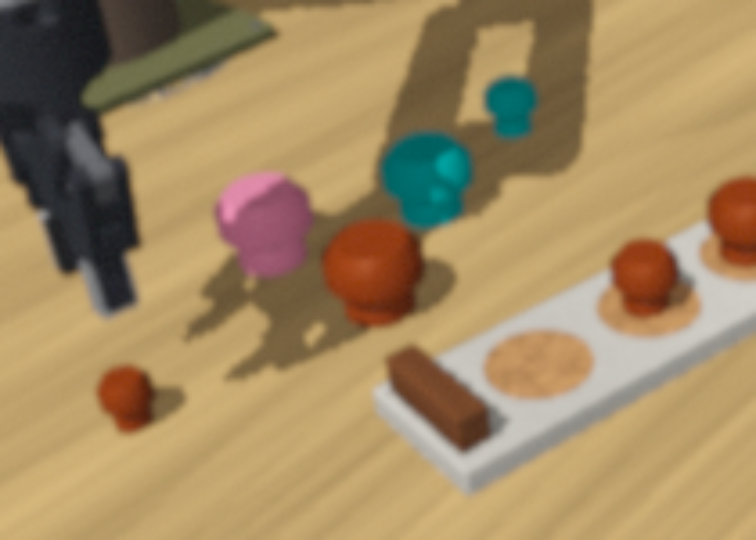

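knob_m is upright on spot 3 and the gripper is above knob_s at (126,397). Next is the descent and grip.

Request:
carry_out(
  delta_pos=[
    [-0.007, 0.01, 0.04],
    [-0.007, 0.01, 0.14],
    [-0.007, 0.01, 0.24],
    [-0.007, 0.01, 0.33],
    [-0.007, 0.01, 0.38],
    [-0.007, 0.01, 0.38],
    [-0.007, 0.01, 0.38],
  ],
  delta_rot=[
    [0, 0, 0],
    [0, 0, 0],
    [0, 0, 0],
    [0, 0, 0],
    [0, 0, 0],
    [0, 0, 0],
    [0, 0, 0],
  ],
)

```text
time_s: 17.75
ee_pos: [0.4233, -0.2586, -0.0075]
ee_rot: [0.77, 0.638, 0.001, -0.0]
contact_force: [-0.6, 0.3, -0.4]
grip_width: 0.0442
gripper_force: 0.0
```

Request:
carry_out(
  delta_pos=[
    [0, 0, 0],
    [0, 0, 0],
    [0, 0, 0],
    [0, 0, 0],
    [0, 0, 0],
    [0, 0, 0],
  ],
  delta_rot=[
    [0, 0, 0],
    [0, 0, 0],
    [0, 0, 0],
    [0, 0, 0],
    [0, 0, 0],
    [0, 0, 0],
  ],
  fingers=-1,
)

```text
time_s: 18.5
ee_pos: [0.4233, -0.2587, -0.007]
ee_rot: [0.77, 0.638, 0.001, 0.0]
contact_force: [-0.3, 0.6, 6.1]
grip_width: 0.0275
gripper_force: 59.0
```

Request:
carry_out(
  delta_pos=[
    [0, 0, -0.1],
    [0, 0, -0.3],
    [0, 0, -0.5],
    [0, 0, -0.5],
    [0, 0, -0.5],
  ],
  delta_rot=[
    [0, 0, 0],
    [0, 0, 0],
    [0, 0, 0],
    [0, 0, 0],
    [0, 0, 0],
  ],
)

```text
time_s: 19.12
ee_pos: [0.4224, -0.2582, 0.092]
ee_rot: [0.77, 0.638, 0.001, -0.001]
contact_force: [-0.1, -0.3, -0.8]
grip_width: 0.0277
gripper_force: 59.3
```

```bash
python3 plan.py .5842,-.1030,.0875,-10.7 .5842,-.1030,.02,-10.7
```

```text
t 19.125 p [ 0.4224 -0.2582  0.092 ] w 0.0277
.5842,-.1030,.0875,-10.7 pos [0.913 0.651 0.024] rot [-0.    -0.003 -0.   ]
.5842,-.1030,.02,-10.7 pos [0.    0.    0.337] rot [0. 0. 0.]
```

Request:
carry_out(
  delta_pos=[
    [0.2, 0.15, 0],
    [0.4, 0.29, 0],
    [0.6, 0.43, 0],
    [0.8, 0.57, 0],
    [0.905, 0.651, 0],
    [0.905, 0.651, 0],
    [0.905, 0.651, 0.12],
    [0.905, 0.651, 0.24],
    [0.905, 0.651, 0.31],
    [0.905, 0.651, 0.35],
    [0.905, 0.651, 0.35],
    [0.905, 0.651, 0.35],
  ],
  delta_rot=[
    [0, 0, 0],
    [0, 0, 0],
    [0, 0, 0],
    [0, 0, 0],
    [0, 0, 0],
    [0, 0, 0],
    [0, 0, 0],
    [0, 0, 0],
    [0, 0, 0],
    [0, 0, 0],
    [0, 0, 0],
    [0, 0, 0],
  ],
)

```text
time_s: 20.62
ee_pos: [0.5848, -0.105, 0.023]
ee_rot: [0.77, 0.638, 0.001, -0.0]
contact_force: [-0.5, -0.3, -0.0]
grip_width: 0.0274
gripper_force: 59.3
```

```bash
python3 plan.py .5842,-.1048,.0108,-10.7
```

```text
t 20.625 p [ 0.5848 -0.105   0.023 ] w 0.0274
.5842,-.1048,.0108,-10.7 pos [ 0.    -0.003  0.061] rot [ 0.002 -0.003 -0.001]
```

Request:
carry_out(
  delta_pos=[
    [0, 0, 0.03],
    [0, 0, 0.05],
    [0, 0, 0.06],
    [0, 0, 0.06],
    [0, 0, 0.06],
  ],
  delta_rot=[
    [0, 0, 0],
    [0, 0, 0],
    [0, 0, 0],
    [0, 0, 0],
    [0, 0, 0],
  ],
)

```text
time_s: 21.25
ee_pos: [0.5841, -0.1046, 0.011]
ee_rot: [0.77, 0.638, 0.001, -0.001]
contact_force: [-1.0, 1.2, 5.7]
grip_width: 0.0278
gripper_force: 59.8
```

Contact. I'll release, rise and go to XL.

Request:
carry_out(
  delta_pos=[
    [0, 0, 0],
    [0, 0, 0],
    [0, 0, 0],
    [0, 0, 0],
  ],
  delta_rot=[
    [0, 0, 0],
    [0, 0, 0],
    [0, 0, 0],
    [0, 0, 0],
  ],
  fingers=0.035,
)

```text
time_s: 21.75
ee_pos: [0.5842, -0.1047, 0.0101]
ee_rot: [0.77, 0.638, 0.001, -0.001]
contact_force: [0.2, -0.4, 0.3]
grip_width: 0.0444
gripper_force: 0.0
```

Request:
carry_out(
  delta_pos=[
    [0, 0, -0.1],
    [0, 0, -0.3],
    [0, 0, -0.45],
    [0, 0, -0.45],
  ],
  delta_rot=[
    [0, 0, 0],
    [0, 0, 0],
    [0, 0, 0],
    [0, 0, 0],
  ],
)

```text
time_s: 22.25
ee_pos: [0.5865, -0.1054, 0.103]
ee_rot: [0.77, 0.638, 0.002, 0.002]
contact_force: [-0.5, 0.6, -0.7]
grip_width: 0.0442
gripper_force: 0.0
```

```bash
python3 plan.py .4535,-.1034,.095,-10.7 .4535,-.1034,-.01,-10.7
```

```text
t 22.25 p [ 0.5865 -0.1054  0.103 ] w 0.0442
.4535,-.1034,.095,-10.7 pos [-0.114 -0.655  0.036] rot [ 0.011 -0.002 -0.   ]
.4535,-.1034,-.01,-10.7 pos [0.    0.    0.525] rot [0. 0. 0.]
```

Request:
carry_out(
  delta_pos=[
    [-0.04, -0.22, 0.03],
    [-0.08, -0.45, 0.03],
    [-0.114, -0.65, 0.036],
    [-0.114, -0.65, 0.036],
    [-0.114, -0.65, 0.036],
    [-0.114, -0.65, 0.036],
  ],
  delta_rot=[
    [0, 0, 0],
    [0, 0, 0],
    [0, 0, 0],
    [0, 0, 0],
    [0, 0, 0],
    [0, 0, 0],
  ],
  fingers=0.75,
)

```text
time_s: 23.0
ee_pos: [0.4539, -0.1034, 0.093]
ee_rot: [0.77, 0.638, 0.001, -0.0]
contact_force: [-0.2, -0.6, 0.0]
grip_width: 0.0745
gripper_force: 0.0
```

```bash
python3 plan.py .4535,-.1034,-.009,-10.7;python3 - <<'E'
from rig import *
from h import *
f=grab_frame("scene");cv2.imwrite("pics/s8.png",cv2.resize(f["color"][120:290,100:310,::-1],None,fx=3.5,fy=3.5))
E
```

```text
t 23.0 p [ 0.4539 -0.1034  0.093 ] w 0.0745
.4535,-.1034,-.009,-10.7 pos [-0.001 -0.002  0.51 ] rot [ 0.002 -0.003  0.   ]
```

View pics/s8.png

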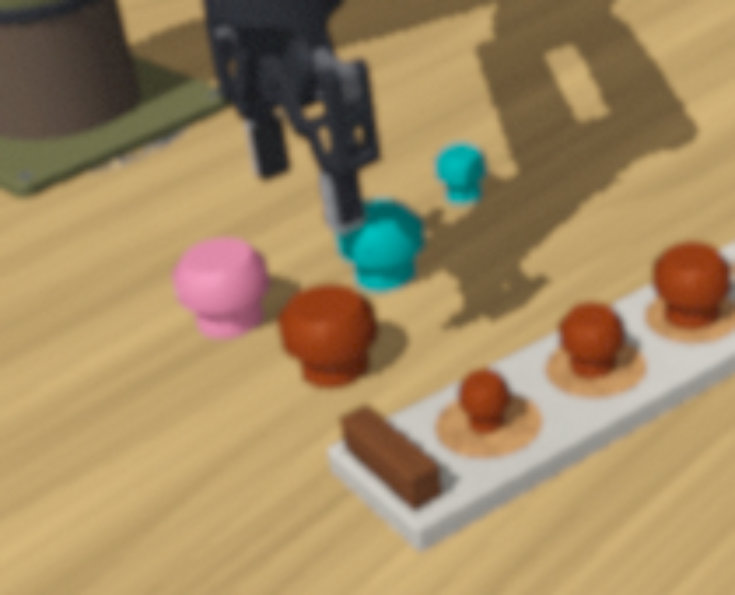

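knob_s is upright on spot 4. The gripper is above the red-brown XL at (328,335). I'll descend and grip.

Request:
carry_out(
  delta_pos=[
    [0, -0.002, 0.12],
    [0, -0.002, 0.24],
    [0, -0.002, 0.34],
    [0, -0.002, 0.43],
    [0, -0.002, 0.5],
    [0, -0.002, 0.5],
    [0, -0.002, 0.5],
  ],
  delta_rot=[
    [0, 0, 0],
    [0, 0, 0],
    [0, 0, 0],
    [0, 0, 0],
    [0, 0, 0],
    [0, 0, 0],
    [0, 0, 0],
  ],
)

```text
time_s: 23.92
ee_pos: [0.4527, -0.103, -0.0068]
ee_rot: [0.77, 0.638, 0.001, -0.0]
contact_force: [0.5, 0.6, -0.2]
grip_width: 0.0747
gripper_force: 0.0
```

Request:
carry_out(
  delta_pos=[
    [0, 0, 0],
    [0, 0, 0],
    [0, 0, 0],
    [0, 0, 0],
    [0, 0, 0],
    [0, 0, 0],
  ],
  delta_rot=[
    [0, 0, 0],
    [0, 0, 0],
    [0, 0, 0],
    [0, 0, 0],
    [0, 0, 0],
    [0, 0, 0],
  ],
  fingers=-1,
)

```text
time_s: 24.68
ee_pos: [0.453, -0.1031, -0.0057]
ee_rot: [0.77, 0.638, 0.001, 0.001]
contact_force: [-0.7, 1.4, 4.7]
grip_width: 0.0584
gripper_force: 63.0
```

Request:
carry_out(
  delta_pos=[
    [0, 0, -0.1],
    [0, 0, -0.3],
    [0, 0, -0.5],
    [0, 0, -0.65],
    [0, 0, -0.65],
    [0, 0, -0.65],
  ],
  delta_rot=[
    [0, 0, 0],
    [0, 0, 0],
    [0, 0, 0],
    [0, 0, 0],
    [0, 0, 0],
    [0, 0, 0],
  ],
)

```text
time_s: 25.42
ee_pos: [0.4513, -0.1028, 0.1228]
ee_rot: [0.77, 0.638, 0.0, -0.001]
contact_force: [-0.1, 0.3, -1.2]
grip_width: 0.0578
gripper_force: 64.3
```

```bash
python3 plan.py .55,.03,.118,-10.7 .6282,.1328,.118,-10.7 .6282,.1328,.02,-10.7
```

```text
t 25.425 p [ 0.4513 -0.1028  0.1228] w 0.0578
.55,.03,.118,-10.7 pos [0.744 0.362 0.025] rot [-0.001 -0.003 -0.   ]
.6282,.1328,.118,-10.7 pos [0.578 0.289 0.   ] rot [0. 0. 0.]
.6282,.1328,.02,-10.7 pos [0.   0.   0.49] rot [0. 0. 0.]
```

Request:
carry_out(
  delta_pos=[
    [0.2, 0.1, 0],
    [0.4, 0.19, 0],
    [0.58, 0.28, 0],
    [0.744, 0.362, 0],
    [0.744, 0.362, 0],
  ],
  delta_rot=[
    [0, 0, 0],
    [0, 0, 0],
    [0, 0, 0],
    [0, 0, 0],
    [0, 0, 0],
  ],
)

```text
time_s: 26.05
ee_pos: [0.5514, 0.0317, 0.1214]
ee_rot: [0.769, 0.639, 0.0, -0.001]
contact_force: [0.6, 0.0, -1.5]
grip_width: 0.0579
gripper_force: 64.3
```

Request:
carry_out(
  delta_pos=[
    [0.2, 0.1, 0],
    [0.4, 0.2, 0],
    [0.578, 0.289, 0],
    [0.578, 0.289, 0],
    [0.578, 0.289, 0],
    [0.578, 0.289, 0.12],
    [0.578, 0.289, 0.24],
    [0.578, 0.289, 0.36],
    [0.578, 0.289, 0.44],
    [0.578, 0.289, 0.44],
    [0.578, 0.289, 0.44],
  ],
  delta_rot=[
    [0, 0, 0],
    [0, 0, 0],
    [0, 0, 0],
    [0, 0, 0],
    [0, 0, 0],
    [0, 0, 0],
    [0, 0, 0],
    [0, 0, 0],
    [0, 0, 0],
    [0, 0, 0],
    [0, 0, 0],
  ],
)

```text
time_s: 27.42
ee_pos: [0.6295, 0.1323, 0.0362]
ee_rot: [0.77, 0.638, 0.001, -0.0]
contact_force: [-0.2, -0.2, -0.6]
grip_width: 0.0583
gripper_force: 64.3
```

```bash
python3 plan.py .6287,.1328,.0117,-10.7
```

```text
t 27.425 p [0.6295 0.1323 0.0362] w 0.0583
.6287,.1328,.0117,-10.7 pos [ 0.001 -0.004  0.123] rot [ 0.002 -0.004 -0.001]
```

Request:
carry_out(
  delta_pos=[
    [0.001, 0, 0.04],
    [0.001, 0, 0.08],
    [0.001, 0, 0.11],
    [0.001, 0, 0.12],
    [0.001, 0, 0.12],
    [0.001, 0, 0.12],
  ],
  delta_rot=[
    [0, 0, 0],
    [0, 0, 0],
    [0, 0, 0],
    [0, 0, 0],
    [0, 0, 0],
    [0, 0, 0],
  ],
)

```text
time_s: 28.18
ee_pos: [0.6287, 0.133, 0.0123]
ee_rot: [0.77, 0.638, 0.001, -0.001]
contact_force: [-2.0, 0.5, 7.0]
grip_width: 0.0582
gripper_force: 64.9
```

Contact. I'll release and withdraw up and back toward the robot so the top view is clear.

Request:
carry_out(
  delta_pos=[
    [0, 0, 0],
    [0, 0, 0],
    [0, 0, 0],
    [0, 0, 0],
  ],
  delta_rot=[
    [0, 0, 0],
    [0, 0, 0],
    [0, 0, 0],
    [0, 0, 0],
  ],
  fingers=0.75,
)

```text
time_s: 28.68
ee_pos: [0.629, 0.1329, 0.0113]
ee_rot: [0.77, 0.638, 0.001, -0.001]
contact_force: [-0.2, -0.2, 0.9]
grip_width: 0.0747
gripper_force: 0.0
```

Request:
carry_out(
  delta_pos=[
    [0, 0, -0.1],
    [0, 0, -0.3],
    [0, 0, -0.55],
    [0, 0, -0.75],
    [0, 0, -0.75],
    [0, -0.3, -0.75],
    [0, -0.6, -0.75],
    [0, -0.9, -0.75],
    [0, -0.9, -0.75],
    [0, -0.9, -0.75],
    [0, -0.9, -0.75],
  ],
  delta_rot=[
    [0, 0, 0],
    [0, 0, 0],
    [0, 0, 0],
    [0, 0, 0],
    [0, 0, 0],
    [0, 0, 0],
    [0, 0, 0],
    [0, 0, 0],
    [0, 0, 0],
    [0, 0, 0],
    [0, 0, 0],
  ],
)

```text
time_s: 30.05
ee_pos: [0.4538, 0.1662, 0.1614]
ee_rot: [0.77, 0.638, 0.001, -0.0]
contact_force: [0.1, -0.5, 1.1]
grip_width: 0.0745
gripper_force: 0.0
```

```bash
python3 - <<'E'
from rig import *
from h import *
f=grab_frame("top");W=world(f);f0=dict(np.load("top0.npz"));W0=world(f0)
for n,x,y,z in(("xl",.6282,.1328,.052),("l",.6135,.0544,.045),("m",.5985,-.0243,.04),("s",.5838,-.1028,.036)):
    P=W[(np.hypot(W[...,0]-x,W[...,1]-y)<.036)&(W[...,2]>z-.006)&(W[...,2]<.08)]
    d=(P.min(0)+P.max(0))/2-[x,y,0];print(n,"row",(d@[.185,.983,0]*1e3).round(1),"cross",(d@[.983,-.185,0]*1e3).round(1),P[:,2].max().round(3))
for x,y in((.59,.352),(.586,-.356)):
    for w in(W0,W):
        P=w[(np.hypot(w[...,0]-x,w[...,1]-y)<.09)&(w[...,2]>.02)&(w[...,2]<.06)];print(P.mean(0).round(4))
cv2.imwrite("pics/end.png",cv2.resize(f["color"][:,:,::-1],None,fx=1.4,fy=1.4))
E
```

```text
xl row -0.6 cross -1.5 0.072
l row 0.1 cross -1.5 0.065
m row 0.2 cross -2.1 0.059
s row -0.1 cross -1.7 0.053
[0.5919 0.3538 0.0351]
[0.592  0.3538 0.0351]
[ 0.5846 -0.3525  0.04  ]
[ 0.5845 -0.3525  0.0401]
```

View pics/end.png

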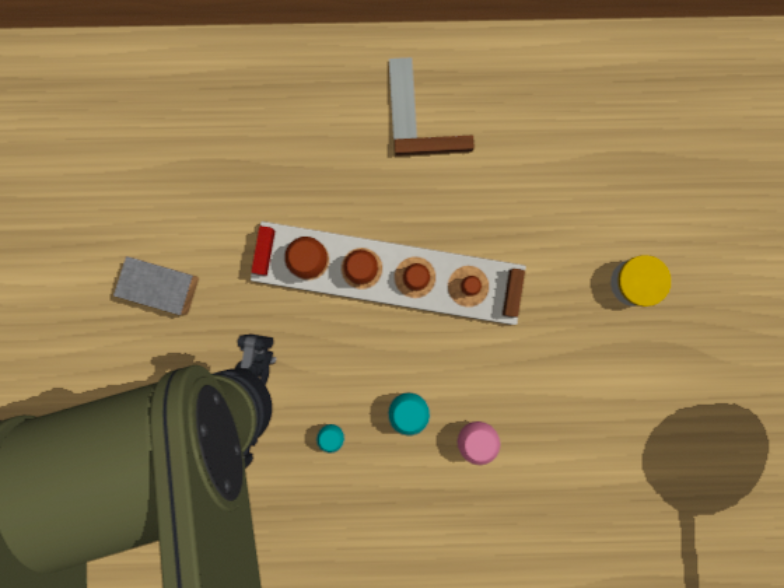

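The four knobs are centred on their spots in the right order, starting at the red block: (306,258), (361,268), (416,277) and (471,286). The sanding block, tin, square and look-alikes are where they were. Handing in.

```bash
python3 -c "
from rig import sign_off
print(sign_off())"
```

```text
the job is handed in; nothing more can be done
None
```

The job is handed in: all four knobs stand upright in size order from the red block, each within about 2 mm of its spot's middle by the top camera, and the sanding block, wax tin and try square are where they lay.

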